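# Sort the slide-bench bits into their organiser trays

### The arm

A 6-joint arm with a two-finger parallel gripper is mounted at the origin on a cart in front of the work surface, level with it; the furniture and walls round the work are solid. World frame = base frame: x ahead of the robot, y to its left, z up, the work surface at z = 0. Lengths are in m, angles in rad, forces in N, time in s.
With the tool pointing down it reaches from about 0.375 to 0.9 m from the base axis. Payload 3.1 kg.
Tool frame: the origin (TCP) lies between the finger pads; the fingertips stand arm.tips_ahead ahead of it and the grasp point (between the pads) is the TCP (arm.tips_ahead is the distance from the TCP to the fingertips, in m); z points along the fingers, y is the line along which they close (so a half turn about z gives the same grasp; the last joint's range is limited). The gripper opens to 87 mm and grips with 3 to 60 N. Pads are 19 mm wide; open, the fingers measure 117 mm over their backs; the gripper's body (75 mm by 190 mm) begins 51 mm behind the grasp point.
Start: joints at [0.943, 0.527, 1.433, -0, 1.181, -0.178], TCP at [0.272, 0.563, 0.242] pointing down, gripper open.
Joint ranges: [-3.08, 3.08], [-0.75, 2.2], [0.22, 2.44], [-1.43, 4.57], [0, 2.65], [-2.85, 2.85]. Speed limits (rad/s): [2.79, 2.79, 3.14, 3.14, 3.14, 3.14].

### API

Orientations are given as a rotation vector (axis times angle).
In Python, from cell import arm, hand, solver, eyes, close_job, finder gives the robot as it stands. Calls block until the motion is done:
- arm.move_pose(position, orientation): joint-space move of the TCP to a pose.
- arm.movel(position, orientation=None, speed=0.15): straight line of the TCP; orientation=None keeps the orientation; speed is the mean speed in m/s.
- arm.set_joints(angles): joint-space move.
- hand.grip(opening, grasp_force=None): finger opening in m; grasp_force is the grip in N (None keeps the last); returns when the fingers have stopped.
- arm.wait(seconds).
- solver.inverse_kinematics(position, orientation): joint angles nearest the present ones, or None.
- eyes.read_camera(name): name is "scene" or "top"; returns a dict with "img" (400x640x3 uint8, red, green, blue), "K" (3x3 intrinsics, pixels), "R" (3x3) and "t" (3): a world point X has camera coordinates R X + t. Camera axes: x right, y down, z forward; pixel columns grow to the right and rows downward; lengths in m; the calibration is good to about 2 mm. A picture is of the moment at which its call begins. There is no depth.
A pose or a line that the arm cannot do raises arm.PlanningError and nothing moves.
- close_job(): hands the job in; it is judged then, once.
Trained networks look in a picture, given as the dict that the camera call returned (one of the last four; its "shot" number tells which), for a name from the list of things; names that differ only in an ending like _2 or _b are one class to them, and where a whole thing is asked for, a point or a joint stands for the part that bears it (a point fixed in the world has none). Each returns a list of dicts, best first, with "p" (0 to 1); they miss things now and then, are a little off and sometimes report something else, mostly with a low value. They report only what shows in the picture. A call takes as long as a camera call. They do not tell look-alikes from the thing itself.
- finder.masks_of(name, picture): "pixels" (400x640 bool, what is visible of it).
- finder.tip_of(name, picture): "xyz" ([x, y, z] in m, in world coordinates, good to about 4 mm: a listed point, or the origin of a listed thing).
Readings, each from a call of its own:
- arm.current_clock(): time.
- arm.current_qpos(): joint angles.
- arm.current_joint_vel(): joint speeds.
- arm.current_tau(): joint torques, N m.
- arm.current_eef_pos(): TCP position.
- arm.current_ee_rot(): TCP orientation.
- arm.current_force(): force on the tool from outside, world axes, zero at the start.
- arm.current_ft_torque(): the same for the moment, N m.
- arm.current_grip_width(): finger opening in m.
- arm.current_grasp_force(): force on a finger pad.
Only numpy, scipy, OpenCV 4.12 (cv2) and the standard library are available. Lean on these libraries where they do the work, as an engineer would, in place of code of your own. Each camera call takes 0.05 s, during which the arm holds its last target. There are 200 camera calls.

### The job

Sort the small supplies into the two flat grey trays: the slide mailer into the long and the cover-slip box into the short rectangular recess, the oil bottle into the small and the screw cap (open side up) into the large round recess. Each must sit flat on the floor of its recess, the bottle upright, and be let go. Leave the rubber stopper, label roll, timer and forceps where they are.

Things in the scene. Friction and masses are not known exactly. Their poses are not given: they have to be found in the camera images.
- slide_mailer: Flat pale plastic slide mailer (a long closed case), 34 x 90 x 13 mm (x, y, z). Origin under the middle of its underside, x along its 34 mm width, y along its length, z up. Lies on the table; grip across the 34 mm width.
- coverslip_box: Small closed white cardboard-like box of cover slips, 35 x 57 x 21 mm (x, y, z). Origin under the middle of its underside, x along its 35 mm width, y along its length, z up. Grip across the 35 mm width.
- oil_bottle: Small amber bottle with a black cap, standing upright, 57 mm tall: body 25 mm diameter up to 41 mm high, above it the 19 mm diameter cap. Origin in the middle of its underside, z up; round, so its yaw does not matter.
- screw_cap: Blue ribbed screw cap lying on its closed top, open side up, 48 mm outer diameter, 24 mm high, hollow. Origin in the middle of its underside, z up; round, so its yaw does not matter. Grip across the outside.
- slide_tray: Flat grey plastic board, 122 x 136 x 10 mm (x, y, z), fixed, with two rectangular recesses 5 mm deep (floor 5 mm above the table), both with their length along the tray's x. Long recess: 110 x 54 mm, centre at y +35 mm, for the slide mailer. Short recess: 77 x 54 mm, centre at y -35 mm, for the cover-slip box. Origin under the middle of the board, z up.
- round_tray: Flat grey plastic board 84 x 136 x 10 mm (x, y, z), fixed, with two round recesses 5 mm deep (their floor 5 mm above the table). Small recess: 41 mm diameter, centre at x 0, y +42 mm: for the oil bottle. Large recess: 64 mm diameter, centre at x 0, y -28 mm: for the screw cap. Origin under the middle of the board, z up.
- stopper: Red-brown rubber stopper, 31 mm diameter, 26 mm high, standing between the trays; origin in the middle of its underside. A bystander to leave where it is (the fingers may pass it, but it must not shift more than 30 mm).
- label_roll: Roll of labels lying flat, 60 mm diameter, 22 mm high, behind the trays; origin in the middle of its underside. A bystander to leave where it is (the fingers may pass it, but it must not shift more than 30 mm).
- timer: White countdown timer lying flat, 48 x 58 x 16 mm, to the right of the trays; origin under its middle. A bystander to leave where it is (the fingers may pass it, but it must not shift more than 30 mm).
- forceps: Steel forceps lying behind the right-hand tray, 14 x 111 x 8 mm, its length along y; origin under its middle. A bystander to leave where it is (the fingers may pass it, but it must not shift more than 30 mm).
Not all that is in view belongs to the job. Of the things like the screw_cap, leave any that is green; of the rest the smaller one is meant.

How it is judged:
By the outcome, as a careful person would: the job done as asked, in the order asked, and still so for the second after the job is handed in, with the robot touching nothing.
It also fails if it takes over 102 s, if anything falls off the work surface, if the arm or the gripper's body presses on something with over 40 N, if the wrist force passes 120 N, or if a joint passes its speed limit or range.

## Working session

There is one attempt and no reset: what is moved stays moved. The work goes in short steps, each a Python script; the robot and the scene stay as the last script left them, time stands still between calls to the robot, and variables do not carry over. Pictures are saved under pics/ and viewed, at most 14 in all, crops included, and the job is handed in when it is done.

```bash
ls; mkdir -p pics
python3 - <<'E'
from cell import arm, hand, solver, eyes, finder
import cv2, numpy as np
print(arm.tips_ahead, arm.current_ee_rot(), arm.current_clock())
for c in ("top","scene"):
    p=eyes.read_camera(c); cv2.imwrite(f"pics/{c}0.png",p["img"][:,:,::-1])
    print(c,p["K"].round(1).tolist(),p["R"].round(4).tolist(),p["t"].round(4).tolist())
    for n in "slide_mailer coverslip_box oil_bottle screw_cap slide_tray round_tray stopper label_roll timer forceps".split():
        for d in finder.tip_of(n,p)[:3]:
            X=np.array(d["xyz"]); u=p["K"]@(p["R"]@X+p["t"]); print(n,round(d["p"],2),X.round(3),(u[:2]/u[2]).round())
print(arm.current_clock())
E
```

```text
pics
0.019 [-7.00430448e-01 -3.06164735e+00  3.05583378e-03] 0.0
top [[372.2, 0.0, 320.5], [0.0, 372.2, 197.9], [0.0, 0.0, 1.0]] [[-0.025, -0.9994, -0.0222], [-0.9915, 0.0276, -0.127], [0.1276, 0.0188, -0.9916]] [-0.0214, 0.5622, 0.8374]
coverslip_box 0.63 [ 0.438  0.044 -0.   ] [289. 252.]
oil_bottle 0.7 [ 0.551 -0.015 -0.002] [312. 204.]
oil_bottle 0.44 [ 0.439 -0.071  0.002] [337. 250.]
screw_cap 0.83 [ 0.422 -0.221  0.001] [400. 255.]
screw_cap 0.82 [ 0.479 -0.149  0.001] [369. 233.]
screw_cap 0.56 [ 0.546 -0.277 -0.002] [420. 203.]
slide_tray 0.85 [ 0.578  0.104 -0.   ] [264. 194.]
round_tray 0.87 [ 0.594 -0.133 -0.001] [360. 185.]
stopper 0.48 [ 0.552 -0.014  0.001] [312. 204.]
label_roll 0.71 [ 0.673 -0.021 -0.003] [313. 155.]
timer 0.61 [ 0.638 -0.298 -0.003] [427. 166.]
forceps 0.57 [ 0.592 -0.134 -0.004] [360. 186.]
forceps 0.51 [ 0.717 -0.192  0.001] [382. 136.]
scene [[476.7, 0.0, 311.5], [0.0, 476.7, 198.3], [0.0, 0.0, 1.0]] [[0.8467, -0.5321, 0.0012], [-0.22, -0.352, -0.9098], [0.4845, 0.77, -0.4151]] [-0.5129, 0.1658, 0.754]
slide_mailer 0.51 [0.44  0.186 0.001] [209. 200.]
coverslip_box 0.63 [ 0.441  0.055 -0.002] [232. 223.]
oil_bottle 0.87 [ 0.434 -0.071  0.003] [255. 247.]
screw_cap 0.95 [ 0.55  -0.276  0.005] [370. 280.]
screw_cap 0.91 [ 0.48  -0.146  0.002] [296. 258.]
screw_cap 0.61 [ 0.424 -0.224 -0.002] [290. 291.]
slide_tray 0.66 [0.586 0.104 0.003] [281. 197.]
round_tray 0.64 [ 0.596 -0.136 -0.   ] [344. 240.]
stopper 0.6 [ 0.551 -0.012 -0.004] [293. 223.]
label_roll 0.9 [ 0.674 -0.019  0.   ] [342. 209.]
forceps 0.61 [ 0.713 -0.194  0.   ] [409. 237.]
forceps 0.45 [ 0.434 -0.071  0.002] [255. 247.]
1.1
```

Run:
```python
import cv2
a=cv2.imread("pics/top0.png")[110:310,180:460]; b=cv2.imread("pics/scene0.png")[160:320,170:440]
cv2.imwrite("pics/topc.png",cv2.resize(a,(784,560),interpolation=cv2.INTER_CUBIC))
cv2.imwrite("pics/scenec.png",cv2.resize(b,(800,474),interpolation=cv2.INTER_CUBIC))
```

```text
(no output)
```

View pics/topc.png

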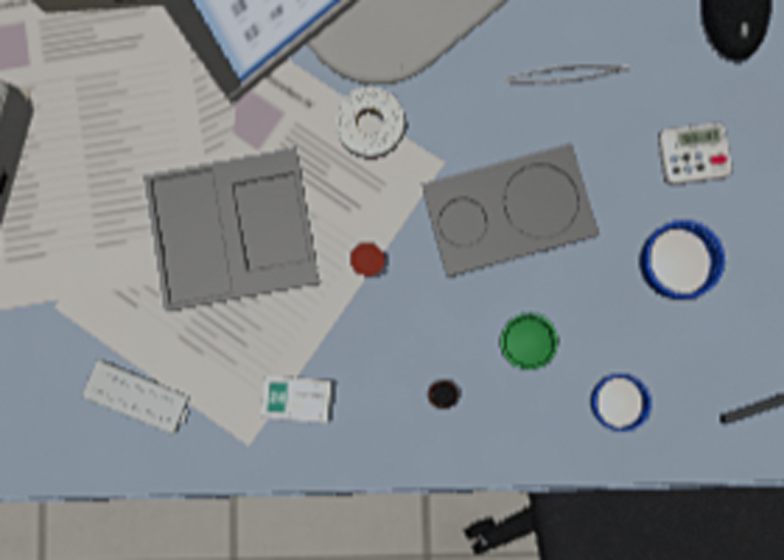

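View pics/scenec.png

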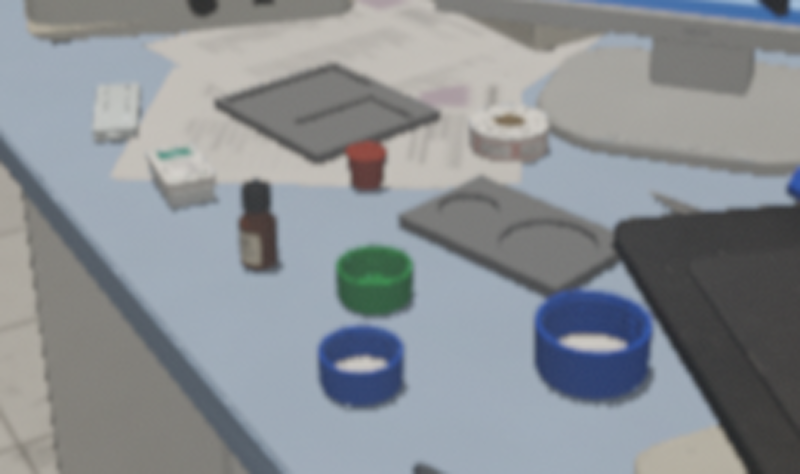

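View pics/top0.png

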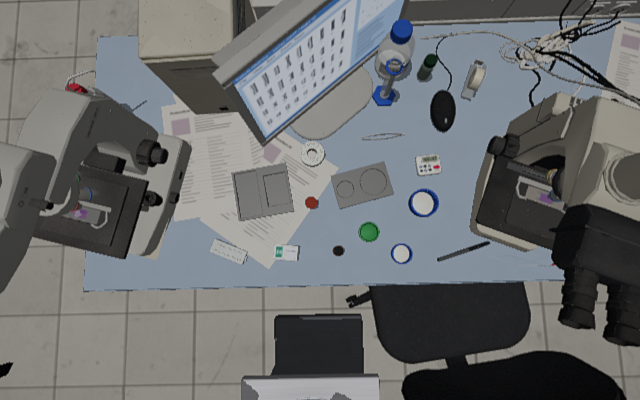

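The top crop shows the trays, with the long recess and the small round recess on the left (+y) side. There are three caps in the full top image: green at (369,232), large blue at (423,203) and small blue at (401,254). Green is excluded and the smaller blue one fits, so (401,254) is the target, at about (0.423,-0.222). The enlarged crops confirm it, open side up. Next I refine all poses by silhouette fitting.

```bash
cat > fit.py <<'E'
from cell import arm, hand, solver, eyes, finder
import cv2, numpy as np
from scipy.optimize import minimize
def box(a,b,h): return np.array([[x,y,z] for x in(-a/2,a/2) for y in(-b/2,b/2) for z in(0,h)])
def cyl(d,h,z0=0): return np.array([[d/2*np.cos(t),d/2*np.sin(t),z] for t in np.linspace(0,6.28,40) for z in(z0,h)])
M=dict(slide_mailer=box(.034,.09,.013),coverslip_box=box(.035,.057,.021),oil_bottle=np.vstack([cyl(.025,.041),cyl(.019,.057)]),
 screw_cap=cyl(.048,.024),slide_tray=box(.122,.136,.010),round_tray=box(.084,.136,.010))
S=8
def sil(p,P,q):
    c,s=np.cos(q[2]),np.sin(q[2]); X=P@np.array([[c,s,0],[-s,c,0],[0,0,1]])+[q[0],q[1],q[3] if len(q)>3 else 0]
    u=(p["R"]@X.T).T+p["t"]; u=(p["K"]@u.T).T; return u[:,:2]/u[:,2:]
def fit(name,p,q0):
    """best mask near q0 -> (p, iou, x, y, yaw)"""
    P=M[name]; uv=sil(p,P,q0); best=None
    for d in finder.masks_of(name,p):
        m=d["pixels"]; v,u=np.nonzero(m)
        if len(u)<20 or np.hypot(*(np.array([u.mean(),v.mean()])-uv.mean(0)))>18: continue
        best=d; break
    if best is None: return None
    lo=np.floor(uv.min(0)).astype(int)-25; hi=np.ceil(uv.max(0)).astype(int)+25; lo=np.maximum(lo,0)
    big=cv2.resize(best["pixels"][lo[1]:hi[1],lo[0]:hi[0]].astype(np.uint8),None,fx=S,fy=S,interpolation=cv2.INTER_NEAREST)
    def cost(q):
        h=cv2.convexHull(((sil(p,P,list(q)+list(q0[3:]))-lo+.5)*S).astype(np.float32)).round().astype(np.int32)
        r=np.zeros_like(big); cv2.fillConvexPoly(r,h,1)
        return 1-(r&big).sum()/(r|big).sum()
    rs=[]
    for dy in (-.15,0,.15):
        s=np.array([q0[0],q0[1],q0[2]+dy]); sim=np.vstack([s,s+[.006,0,0],s+[0,.006,0],s+[0,0,.12]])
        rs.append(minimize(cost,s,method="Nelder-Mead",options=dict(initial_simplex=sim,xatol=1e-4,fatol=1e-4)))
    r=min(rs,key=lambda r:r.fun); return round(best["p"],2),round(1-r.fun,3),*np.round(r.x,4)
E
python3 - <<'E'
from fit import *
G=dict(slide_mailer=(.44,.186,-.47),coverslip_box=(.44,.05,-.07),oil_bottle=(.436,-.071,0),screw_cap=(.423,-.222,0),slide_tray=(.58,.104,.16),round_tray=(.594,-.134,.28))
for c in("top","scene"):
    p=eyes.read_camera(c)
    for n,q in G.items(): print(c,n,fit(n,p,q))
print(arm.current_clock())
E
```

```text
top slide_mailer (0.66, np.float64(0.896), np.float64(0.4435), np.float64(0.1866), np.float64(-0.4002))
top coverslip_box (0.93, np.float64(0.912), np.float64(0.439), np.float64(0.051), np.float64(-0.094))
top oil_bottle (0.53, np.float64(0.904), np.float64(0.4395), np.float64(-0.0733), np.float64(-0.0531))
top screw_cap (0.58, np.float64(0.95), np.float64(0.4288), np.float64(-0.2217), np.float64(-0.0811))
top slide_tray (0.72, np.float64(0.96), np.float64(0.5859), np.float64(0.1067), np.float64(0.1526))
top round_tray (0.83, np.float64(0.958), np.float64(0.596), np.float64(-0.1362), np.float64(0.2475))
scene slide_mailer (0.76, np.float64(0.897), np.float64(0.4427), np.float64(0.1888), np.float64(-0.4142))
scene coverslip_box (0.61, np.float64(0.924), np.float64(0.4376), np.float64(0.0513), np.float64(-0.1573))
scene oil_bottle (0.58, np.float64(0.889), np.float64(0.4374), np.float64(-0.0723), np.float64(0.2883))
scene screw_cap (0.62, np.float64(0.935), np.float64(0.4267), np.float64(-0.2215), np.float64(0.1783))
scene slide_tray (0.59, np.float64(0.94), np.float64(0.583), np.float64(0.1045), np.float64(0.1434))
scene round_tray (0.96, np.float64(0.925), np.float64(0.5929), np.float64(-0.1363), np.float64(0.2431))
1.8
```

```bash
cat > act.py <<'E'
from fit import *
from scipy.spatial.transform import Rotation as Ro
def ori(psi,pos):
    c=[]
    for a in (psi,psi+np.pi):
        y=np.array([np.cos(a),np.sin(a),0]); z=np.array([0,0,-1.]); 
        rv=Ro.from_matrix(np.c_[np.cross(y,z),y,z]).as_rotvec(); q=solver.inverse_kinematics(pos,rv)
        if q is not None: c.append((abs(q[5]),rv))
    return min(c,key=lambda t:t[0])[1]
def st(s): print(s,"t",round(arm.current_clock(),1),"w",round(arm.current_grip_width(),4),"F",np.round(arm.current_force(),1),"p",np.round(arm.current_eef_pos(),4))
def pick(xy,psi,z,pre,f,hover=.11):
    h=[*xy,hover]; hand.grip(pre); arm.move_pose(h,ori(psi,h)); arm.movel([*xy,z],speed=.15); st("at")
    hand.grip(0.0,f); st("gripped")
def place(xy,psi,z,up=.11):
    p=arm.current_eef_pos(); arm.movel([p[0],p[1],up],speed=.2); st("lifted")
    h=[*xy,up]; arm.move_pose(h,ori(psi,h)); arm.movel([*xy,z+.012],speed=.15); arm.movel([*xy,z],speed=.03); st("placed")
def free(open_,up=.11):
    hand.grip(open_); p=arm.current_eef_pos(); arm.movel([p[0],p[1],up],speed=.2); st("free")
E
python3 - <<'E'
from act import *
h=[.19,.39,.24]; arm.movel(h,speed=.3); st("in")
pick([.443,.1877],-.43,.0255,.06,20)
place([.5793,.1401],.148+np.pi/2,.0315)
p=eyes.read_camera("top"); cv2.imwrite("pics/t1.png",cv2.resize(p["img"][110:310,180:460,::-1],(784,560),interpolation=cv2.INTER_CUBIC))
E
```

```text
in t 2.6 w 0.0871 F [-1.3  0.2  0.7] p [0.1915 0.3918 0.2408]
at t 5.4 w 0.06 F [ 0.2  0.8 -0. ] p [0.4431 0.1882 0.026 ]
gripped t 6.0 w 0.0335 F [-0.1 -1.1  5.6] p [0.4432 0.1877 0.0259]
lifted t 6.5 w 0.0337 F [0.3 0.7 0. ] p [0.4428 0.1876 0.1097]
placed t 8.5 w 0.0337 F [-0.3  0.1 -0.3] p [0.5793 0.1401 0.0314]
```

View pics/t1.png

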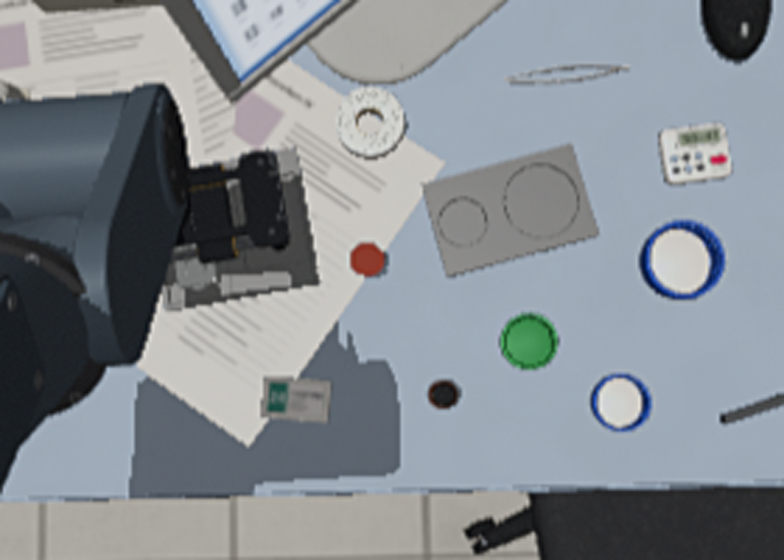

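The mailer is gripped (width 33.7 mm) and over the long recess, at crop (200,270). I'll lower it the last millimetre, release, then do the box.

Run:
```python
from act import *
arm.movel([.5793,.1401,.0308],speed=.02); st("low")
free(.046)
pick([.4385,.0512],-.11,.027,.06,15)
place([.5897,.0709],.148+np.pi/2,.0323)
free(.047)
h=[.438,-.0728,.12]; arm.move_pose(h,ori(0.245,h))
for c in("top","scene"):
    p=eyes.read_camera(c)
    print(c,fit("slide_mailer",p,(.5793,.1401,.148+1.571,.005)),fit("coverslip_box",p,(.5897,.0709,.148+1.571,.005)))
    i=p["img"][110:310,180:460] if c=="top" else p["img"][160:320,170:440]
    cv2.imwrite(f"pics/{c}2.png",cv2.resize(i[:,:,::-1],None,fx=2.8,fy=2.8,interpolation=cv2.INTER_CUBIC))
```

```text
low t 8.8 w 0.0335 F [ 0.6 -1.1  0.5] p [0.5795 0.1401 0.031 ]
free t 10.0 w 0.0461 F [ 0.2 -0.2  0.1] p [0.5789 0.1401 0.1099]
at t 12.6 w 0.0602 F [0.8 0.4 0.1] p [0.4388 0.0513 0.0271]
gripped t 13.2 w 0.0348 F [-0.4 -0.3  5.4] p [0.4387 0.0512 0.0274]
lifted t 13.7 w 0.0345 F [-0.7 -0.4 -0.2] p [0.4385 0.0512 0.1098]
placed t 16.1 w 0.0348 F [0.3 0.  1.4] p [0.5898 0.0709 0.0324]
free t 17.2 w 0.047 F [-0.6 -0.7 -0.2] p [0.5894 0.0709 0.11  ]
top (0.64, np.float64(0.831), np.float64(0.5805), np.float64(0.1409), np.float64(1.7391)) (0.59, np.float64(0.902), np.float64(0.5905), np.float64(0.0721), np.float64(1.7421))
scene (0.73, np.float64(0.364), np.float64(0.5808), np.float64(0.1385), np.float64(1.9314)) (0.87, np.float64(0.892), np.float64(0.5879), np.float64(0.07), np.float64(1.7786))
```

View pics/top2.png

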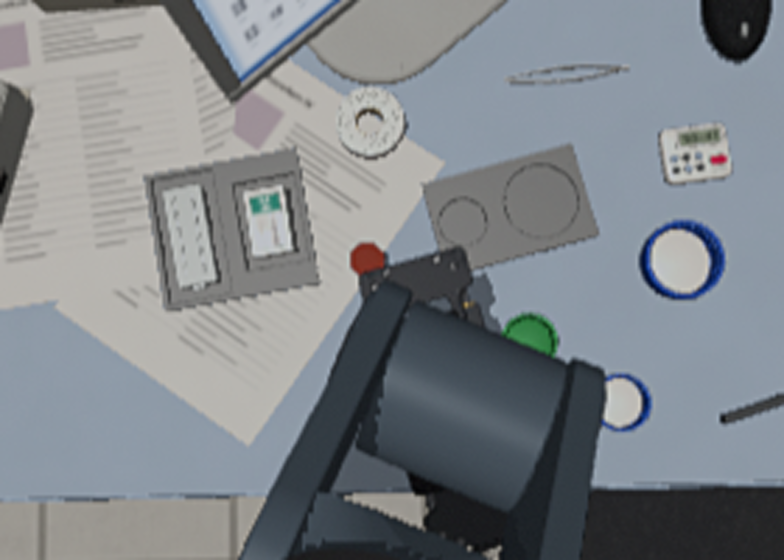

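View pics/scene2.png

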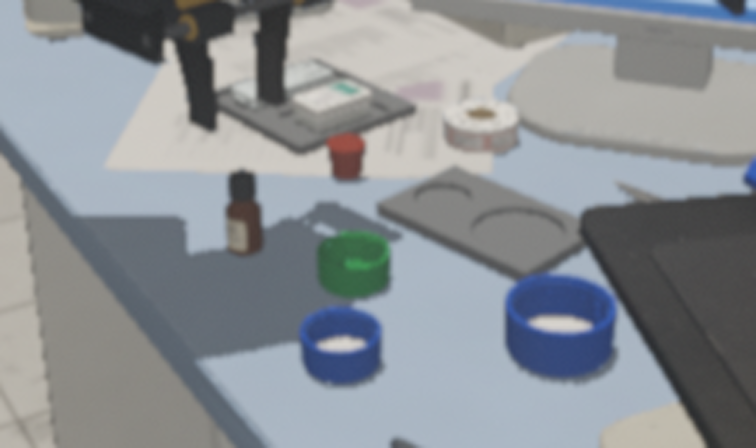

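The mailer (crop 188,235) and the box (265,222) both lie inside their recesses. Next are the bottle and the cap.

Run:
```python
from act import *
pick([.4382,-.0728],.245,.035,.05,15,hover=.12)
place([.5843,-.0953],.245,.0403,up=.12)
free(.04,up=.13)
pick([.4277,-.2216],-.61,.028,.068,12,hover=.12)
place([.6013,-.1632],.245,.0333,up=.12)
free(.06,up=.15)
h=[.40,.15,.22]; arm.move_pose(h,ori(.245,h))
for c in("top","scene"):
    p=eyes.read_camera(c)
    print(c,fit("oil_bottle",p,(.5843,-.0953,0,.005)),fit("screw_cap",p,(.6013,-.1632,0,.005)))
    i=p["img"][110:310,180:460] if c=="top" else p["img"][160:320,170:440]
    cv2.imwrite(f"pics/{c}3.png",cv2.resize(i[:,:,::-1],None,fx=2.8,fy=2.8,interpolation=cv2.INTER_CUBIC))
```

```text
at t 20.6 w 0.0502 F [0.3 0.3 0. ] p [ 0.4384 -0.0729  0.0352]
gripped t 21.2 w 0.0245 F [-0.3 -0.9  4.9] p [ 0.4384 -0.0729  0.0354]
lifted t 21.7 w 0.0243 F [-0.2  0.6 -0. ] p [ 0.4381 -0.0728  0.1198]
placed t 23.5 w 0.0246 F [-0.5 -0.2  1.3] p [ 0.5844 -0.0953  0.0404]
free t 24.8 w 0.0401 F [-0.1  0.6  0.3] p [ 0.5838 -0.0951  0.1297]
at t 27.1 w 0.0678 F [-0.1 -0.2  0.2] p [ 0.4284 -0.2214  0.0282]
gripped t 27.6 w 0.0478 F [0.2 0.2 5.4] p [ 0.428  -0.2219  0.0286]
lifted t 28.2 w 0.0476 F [-0.6 -0.3 -0.8] p [ 0.4276 -0.2216  0.1197]
placed t 30.2 w 0.0477 F [-0.7  0.5  2.7] p [ 0.6014 -0.1632  0.0336]
free t 31.5 w 0.0599 F [-1.1  0.4  0.5] p [ 0.6005 -0.1628  0.1493]
top None (0.69, np.float64(0.937), np.float64(0.6034), np.float64(-0.1626), np.float64(0.17))
scene (0.54, np.float64(0.886), np.float64(0.5839), np.float64(-0.0943), np.float64(0.1563)) (0.94, np.float64(0.897), np.float64(0.6014), np.float64(-0.1625), np.float64(0.0492))
```

View pics/top3.png

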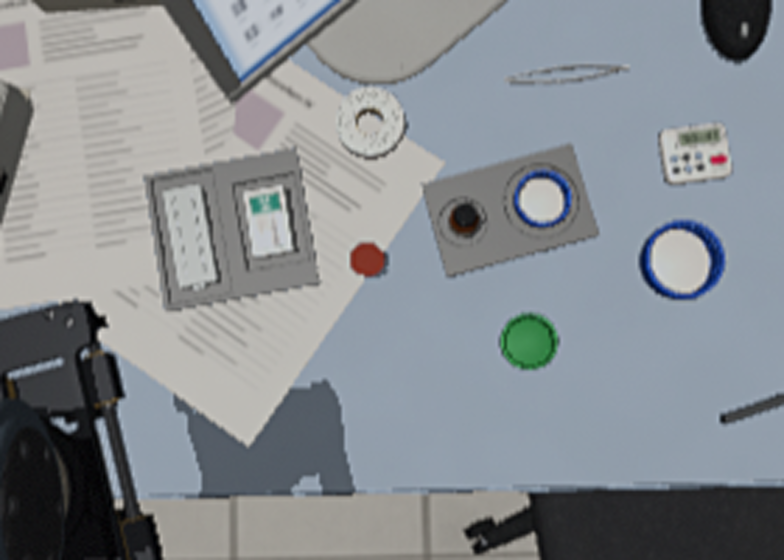

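View pics/scene3.png

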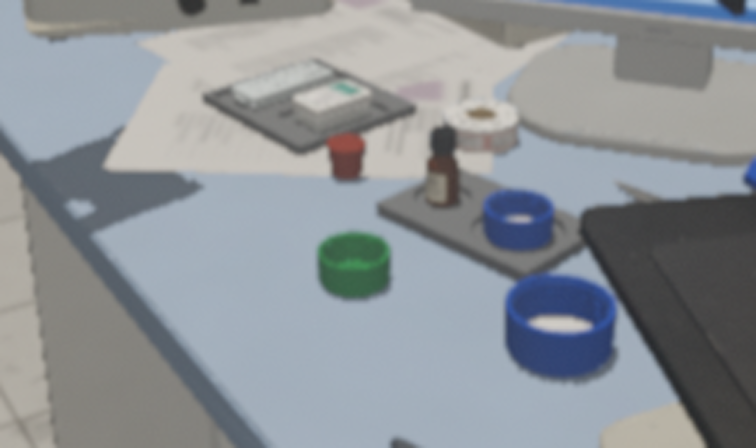

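All four things sit in their recesses: mailer (188,235), box (265,222), upright bottle (463,218) and cap (543,198). The bystanders have not moved, and the arm is clear.

```bash
python3 -c "
from cell import *
from cell import arm, close_job
arm.wait(.5); print(close_job())"
```

```text
the job is handed in; nothing more can be done
None
```

The job is handed in: the mailer, cover-slip box, oil bottle and small blue screw cap (open side up) were each placed in their recesses and let go, the bystanders look unmoved in the last pictures, and it took about 33 s of the 102 s allowed.

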